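# Drop the screw gear back into mesh on a rolling mill

### The arm

A 7-joint arm with a two-finger parallel gripper is mounted at the origin on the work surface. World frame = base frame: x ahead of the robot, y to its left, z up, the work surface at z = 0. Lengths are in mm, angles in rad, forces in N, time in s.
With the tool pointing down it reaches from about 400 to 850 mm from the base axis. Payload 10.4 kg.
Tool frame: the origin (TCP) lies at the very end of the fingers, on their centre line; the grasp point (between the pads) lies 19 mm behind it (hold_point_z is the distance from the TCP to the grasp point, in mm); z points along the fingers, y is the line along which they close (so a half turn about z gives the same grasp; the last joint's range is limited). The gripper opens to 85 mm and grips with 20 to 120 N. Pads are 22 mm wide; open, the fingers measure 114 mm over their backs; the gripper's body (76 mm by 85 mm) begins 54 mm behind the grasp point. The pads swing forward as they close: fully open they stand 13 mm farther back than shut.
Start: joints at [-0.023, 0.332, -0.065, 1.46, 0.022, 1.35, -0.088], TCP at [625.021, 0.018, 231.338] pointing down, gripper open.
Joint ranges: [-2.6, 2.6], [-0.5, 2.12], [-1.47, 1.34], [0.16, 2.42], [-1.27, 4.41], [0.06, 2.06], [-2.6, 2.6]. Speed limits (rad/s): [2.22, 2.22, 2.79, 2.79, 3.14, 3.14, 3.14].

### API

Orientations are given as a 3x3 rotation matrix whose columns are the frame's x, y, z axes.
In Python, from plant import move_ptp, line_to, move_j, gripper_to, sleep, solve_ik, get_obs, camera, calibration, IKError, close_job, hold_point_z gives the robot as it stands. Calls block until the motion is done:
- move_ptp(position, orientation): joint-space move of the TCP to a pose.
- line_to(position, orientation=None, v=150, force_limit=None): straight line of the TCP; orientation=None keeps the orientation; v is the mean speed in mm/s. With force_limit (N) it stops when the force on the tool has changed by that much, and returns True; else False.
- move_j(angles): joint-space move.
- gripper_to(opening, effort=None): opening from 0.0 (shut) to 1.0 (fully open); effort is the grip in N (None keeps the last); returns when the fingers have stopped.
- sleep(seconds).
- solve_ik(position, orientation): joint angles nearest the present ones, or None.
- get_obs(): the state.
- camera(name): name is "scene" or "side" or "wrist"; returns the picture (420x560x3 uint8, red, green, blue); there is no depth.
- calibration(name): a dict with "mtx" (3x3 intrinsics, pixels), "T" (4x4, takes a point from camera to world coordinates). Camera axes: x right, y down, z forward; pixel columns grow to the right and rows downward; lengths in mm; the calibration is good to about 2 mm. A picture is of the moment at which its call begins: read the wrist's pose just before it. calibration takes no time and is no camera call; for the wrist camera it gives the pose at the moment of the call.
A pose or a line that the arm cannot do raises IKError and nothing moves.
- close_job(): hands the job in; it is judged then, once.
The state is a dict: "clock": time; "q": joint angles; "qvel": joint speeds; "joint_efforts": joint torques, N m; "ee_pos": TCP position; "tool_rot": TCP orientation; "wrist_force": force on the tool from outside, world axes, zero at the start; "wrist_torque": the same for the moment, N m; "opening": opening from 0.0 (shut) to 1.0 (fully open); "finger_force": force on a finger pad.
Only numpy, scipy, OpenCV 4.12 (cv2) and the standard library are available. Lean on these libraries where they do the work, as an engineer would, in place of code of your own. Each camera call takes 0.05 s, during which the arm holds its last target. There are 200 camera calls.

### The job

The rolling mill stands with its top cover off and one of its two adjusting screws bare. Pick up the large toothed gear from the mat, lower it hub upwards over the bare screw and, without forcing it, turn it a little to and fro until its teeth drop between those of the middle pinion, then bring it down fully home on the screw's shoulder, level, and let go. Leave everything else on the bench where it lies.

Things in the scene. Friction and masses are not known exactly. Their poses are not given: they have to be found in the camera images.
- gear: The large steel spur gear to fit, loose on the mat, hub up: toothed disc below (16 teeth, 22.5 deg apart, 90 mm over the teeth, root 68 mm, 12 mm thick), round hub above it. Bore 22 mm diameter, straight through. About 0.45 kg (0.32 to 0.6). Origin: centre of the underside (mat top is z = 0.002); z up along its axis; a tooth is centred on its +x axis.
- hub_top (a point): Centre of the top of the gear's hub, 40 mm above its underside. The hub is plain and round, 36 mm in diameter, and stands 28 mm above the toothed disc: the place to grip, at any angle.
- screw_seat (a point): On the rolling mill (grey, base 130 x 250 mm, fixed, but at another place and yaw in each trial): centre of the flat 36 mm shoulder of the bare adjusting screw, 204 mm above the table. The gear is home when its underside rests here. Axes are the mill's: z up, x across its depth (away from the robot at yaw 0), +y along the mill towards the pinion.
- screw_tip (a point): Top of the bare adjusting screw: steel, 20 mm diameter, upright, 40 mm high above its shoulder; the last 8 mm are coned to 10 mm diameter. Axes as the mill's. Nothing on the mill stands higher than this (244 mm above the table).
- pinion_axis (a point): Axis of the middle pinion at shoulder height, 65.5 mm from the bare screw's axis in +y. 10 teeth, 60 mm over the teeth, 0 to 12 mm above this point, level with the gear's when home; a 10 mm square stub rises to 32 mm. Stiff (0.8 N m to turn), its tooth angle is unknown and not given: until the teeth line up the gear rests on them 12 mm too high. Play in mesh: about 1 mm either way.
- fitted_axis (a point): Axis of the other adjusting screw at shoulder height, 131 mm from the bare one in +y: it carries an identical gear, already in mesh with the pinion.
- small_gear: Bystander: spare pinion gear of the same make but smaller, 10 teeth, 60 mm over the teeth, hub 28 mm diameter, 30 mm high in all. Lies on the mat; it may lie where the large gear lay in another trial. Origin: centre of the underside.
- t_handle: Bystander: the mill's T-handle, taken off, lying on the mat: 120 mm bar along its x axis, 24 mm square hub towards +y, 24 mm high. Origin under the bar's middle.
- hammer: Bystander: 250 mm hammer with wooden handle lying on the mat's right edge. Origin under its middle.
- cutters: Bystander: yellow-handled side cutters, 130 mm, lying on the bare bench between the mat and the mill, at the far side. Origin under the pivot.
- stamp_block: Bystander: steel stamping block 36 x 170 mm on a rubber pad 90 x 110 mm, 58 mm high in all, on the far part of the mat. Origin: centre of the underside.
- oil: Bystander: white oil bottle, 44 mm diameter, 115 mm high, upright on the table. Origin: centre of the underside.
Things that resemble listed ones, but are neither listed nor needed, are in the scene too. Leave any orange look-alike of the gear alone.

How it is judged (in metres and radians):
On the way:
1. the gear is held with its bore over the bare screw, not yet home (horizontal distance between gear and screw_seat below 0.005 m and z of gear in the frame of screw_seat between 0.005 and 0.036 m and contact force between the fingers and gear above 1 N), for 0.1 s.
At the end, for the whole second after the job is handed in: The large gear sits on the bare screw, hub up, its underside within 2.5 mm of the shoulder (possible only with its teeth in mesh with the pinion), centred within 4 mm, level within 0.05 rad, at rest and let go (horizontal distance between gear and screw_seat below 0.004 m and z of gear in the frame of screw_seat between -0.003 and 0.0025 m and angle between gear's own z axis and vertical below 0.05 rad and linear speed of gear below 0.01 m/s); the robot touches nothing.
It fails at once if the gear is forced against the mill (more than 100 N) (contact force between gear and mill above 100 N).
It fails at once if a bystander is shifted by more than 20 mm (distance of any of small_gear, t_handle, hammer, cutters, stamp_block, oil from where it was at the start of the episode above 0.02 m).
It also fails if it takes over 58 s, if anything falls off the work surface, if the arm or the gripper's body presses on something with over 40 N, if the wrist force passes 120 N, or if a joint passes its speed limit or range.

## Working session

There is one attempt and no reset: what is moved stays moved. The work goes in short steps, each a Python script; the robot and the scene stay as the last script left them, time stands still between calls to the robot, and variables do not carry over. Pictures are saved under pics/ and viewed, at most 10 in all, crops included, and the job is handed in when it is done.

```bash
mkdir -p pics; ls; python3 - <<'E'
from plant import *
import cv2,numpy as np
for n in("scene","side","wrist"):
    c=calibration(n);im=camera(n);cv2.imwrite(f"pics/{n}0.png",im[:,:,::-1]);print(n,np.round(c["mtx"],1).tolist(),np.round(c["T"],3).tolist())
a=[cv2.imread(f"pics/{n}0.png") for n in("scene","side")]
print(get_obs()["clock"],hold_point_z)
E
```

```text
pics
scene [[390.1, 0.0, 282.6], [0.0, 390.1, 215.0], [0.0, 0.0, 1.0]] [[0.651, 0.468, -0.598, 1255.279], [0.759, -0.418, 0.5, -765.804], [-0.016, -0.779, -0.627, 981.421], [0.0, 0.0, 0.0, 1.0]]
side [[445.3, 0.0, 276.8], [0.0, 445.3, 214.7], [0.0, 0.0, 1.0]] [[0.853, -0.307, 0.422, -11.472], [-0.522, -0.509, 0.685, -931.915], [0.005, -0.805, -0.594, 874.401], [0.0, 0.0, 0.0, 1.0]]
wrist [[319.5, 0.0, 280.8], [0.0, 319.5, 209.8], [0.0, 0.0, 1.0]] [[1.0, 0.002, -0.002, 624.871], [0.001, -0.964, -0.266, 67.997], [-0.002, 0.266, -0.964, 374.022], [0.0, 0.0, 0.0, 1.0]]
0.15 18.700000000000003
```

View pics/scene0.png

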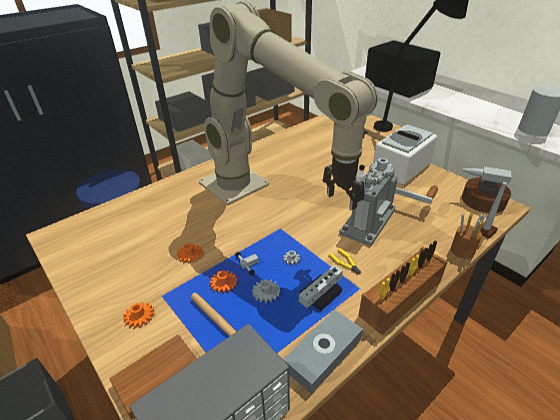

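View pics/side0.png

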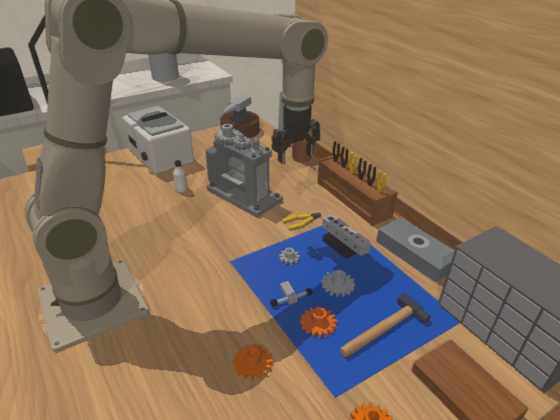

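The scene view shows grey gears at (265,291) and (291,257), and orange look-alikes at (223,281), (138,314) and (188,250). In the side view the grey ones are at (339,283) and (289,256). The gear I want should be the larger grey one on the mat, at scene (265,291) / side (339,283). The mill is at scene (370,200) / side (242,170). I'll enlarge one crop to confirm.

```bash
python3 - <<'E'
import cv2,numpy as np
s=cv2.imread("pics/scene0.png");d=cv2.imread("pics/side0.png")
def c(i,x,y,w=80,h=60):return cv2.resize(i[y:y+h,x:x+w],(400,300),interpolation=cv2.INTER_CUBIC)
cv2.imwrite("pics/crop.png",np.vstack([np.hstack([c(s,240,245),c(s,340,150)]),np.hstack([c(d,280,240),c(d,200,120)])]))
E
```

```text
(no output)
```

View pics/crop.png

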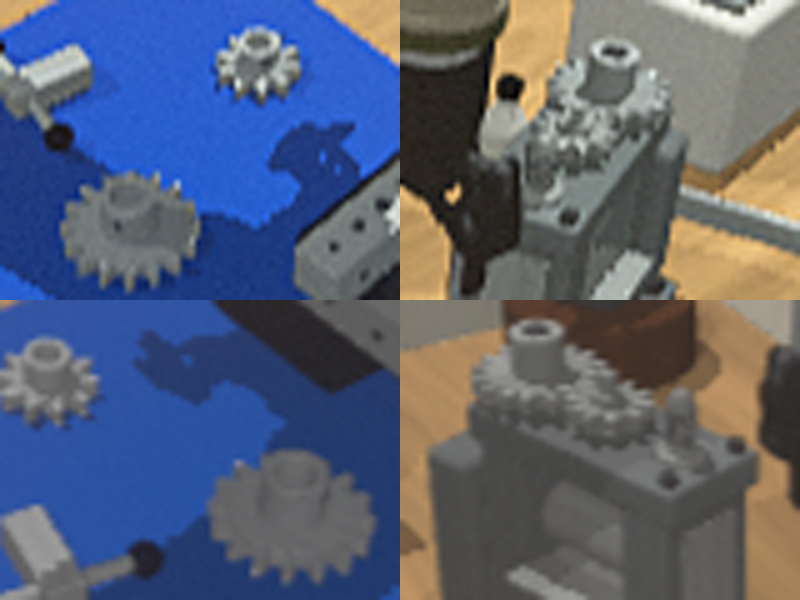

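The crop confirms it. The large grey gear has 16 teeth and its hub top is at scene (265.6,283) / side (338.6,274). The spare beside it is the 10-tooth one. The bare screw tip is at scene (368,177) / side (256,138.5). I'll triangulate these.

```bash
cat > h.py <<'E'
from plant import *
import cv2,numpy as np
def ray(c,p):
    d=c["T"][:3,:3]@np.linalg.solve(c["mtx"],[p[0],p[1],1.]);return c["T"][:3,3],d/np.linalg.norm(d)
def tri(rs):
    A=[np.eye(3)-np.outer(d,d) for o,d in rs];X=np.linalg.solve(sum(A),sum(a@o for a,(o,d) in zip(A,rs)))
    return X,max(np.linalg.norm(a@(X-o)) for a,(o,d) in zip(A,rs))
def plane(c,p,z):
    o,d=ray(c,p);return o+d*(z-o[2])/d[2]
def proj(c,X):
    q=c["mtx"]@(c["T"][:3,:3].T@(np.asarray(X,float)-c["T"][:3,3]));return q[:2]/q[2]
def R(yaw):  # tool down, y (closing) axis at angle yaw+90deg mirrored: x=(c,s)
    c,s=np.cos(yaw),np.sin(yaw);return np.array([[c,s,0],[s,-c,0],[0,0,-1.]])
E
python3 - <<'E'
from h import *
S,D=calibration("scene"),calibration("side")
for n,a,b in(("hub",(265.4,282.8),(338.4,273.8)),("tip",(368,176.8),(256.2,138.3)),("fit",(382.8,158.8),(227.2,125.4)),("small",(291.8,253.5),(288.4,250.3))):
    print(n,*tri([ray(S,a),ray(D,b)]))
o=get_obs();print(np.round(o["tool_rot"],3).tolist(),o["ee_pos"],o["clock"])
E
```

```text
hub [ 583.25789036 -281.07400512   41.27808483] 1.5584677505855253
tip [590.7852129  171.6741833  244.52717551] 1.958028851128988
fit [553.20064443 298.58281839 246.96129003] 2.9216884473680618
small [ 528.91825603 -119.92966651   27.29858909] 0.16719387317202383
[[-0.0, 1.0, -0.001], [1.0, 0.0, -0.0], [-0.0, -0.001, -1.0]] [6.24713783e+02 2.64729026e-02 2.30722574e+02] 0.15
```

The heights fit: hub 41 mm, tip 244.5 mm, and 132 mm between the screw axes against 131 given. Next I'll look from close up with the wrist camera, two places each for the mill and the gear.

```bash
python3 - <<'E'
from h import *
import pickle
out={}
r=R(np.pi/2)
for n,p in(("m1",(575,130,330)),("m2",(615,180,330)),("g2",(600,-230,200)),("g1",(570,-290,200))):
    move_ptp(list(p),r); sleep(0.15)
    c=calibration("wrist"); im=camera("wrist"); out[n]=(c,im)
    cv2.imwrite(f"pics/{n}.png",im[:,:,::-1])
    t=(583,-281,42) if n[0]=="g" else (591,172,244.5)
    print(n,proj(c,t),get_obs()["clock"])
pickle.dump(out,open("w.pkl","wb"))
a=[out[k][1] for k in("m1","m2","g1","g2")]
m=np.vstack([np.hstack(a[:2]),np.hstack(a[2:])])[:,:,::-1]
cv2.imwrite("pics/mont.png",cv2.resize(m,(800,600),interpolation=cv2.INTER_AREA))
E
```

```text
m1 [303.49691041 156.98015545] 1.0667
m2 [249.02770357 224.26698731] 1.6333
g2 [263.28544109 245.09766182] 3.4167
g1 [293.83062359 186.95867763] 3.9917
```

View pics/mont.png

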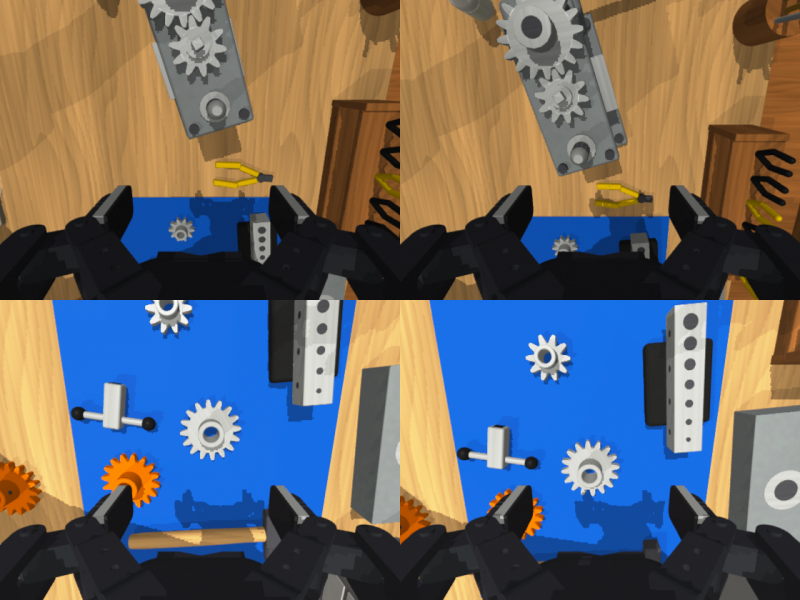

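Montage: the gear hub is at g1 ≈(295,186) and g2 ≈(266,238), and the screw tip at m1 ≈(303,155) and m2 ≈(253,215). All four are close to the predicted pixels. I'll enlarge them for accurate centres.

```bash
python3 - <<'E'
import pickle,cv2,numpy as np
o=pickle.load(open("w.pkl","rb"))
def c(k,x,y):return cv2.resize(o[k][1][y-25:y+25,x-33:x+33,::-1],(400,300),interpolation=cv2.INTER_CUBIC)
cv2.imwrite("pics/z.png",np.vstack([np.hstack([c("m1",303,155),c("m2",253,215)]),np.hstack([c("g1",294,187),c("g2",263,240)])]))
E
```

```text
(no output)
```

View pics/z.png

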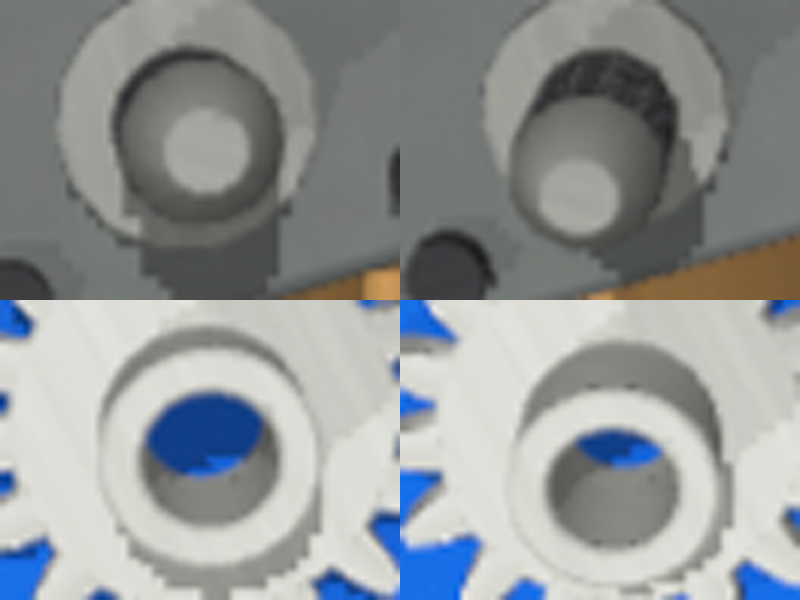

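```bash
python3 - <<'E'
from h import *
import pickle
o=pickle.load(open("w.pkl","rb"));C={k:v[0] for k,v in o.items()}
print("tip",*tri([ray(C["m1"],(303.5,154.7)),ray(C["m2"],(249.2,222.3))]),plane(C["m1"],(303.5,154.7),244),plane(C["m2"],(249.2,222.3),244))
print("hub",*tri([ray(C["g1"],(295.1,187.6)),ray(C["g2"],(264.7,245.8))]),plane(C["g1"],(295.1,187.6),42),plane(C["g2"],(264.7,245.8),42))
print("fit",plane(C["m2"],(182,38),244))
E
```

```text
tip [591.06782637 173.50605282 244.16751169] 0.09014915726198151 [591.00798506 173.54565736 244.        ] [591.11954695 173.39391852 244.        ]
hub [ 584.32592252 -281.65427285   42.11096455] 0.11549914883393964 [ 584.22762096 -281.62288534   42.        ] [ 584.42187976 -281.75556158   42.        ]
fit [550.9384393  298.83345468 244.        ]
```

Wrist and fixed cameras agree: tip z is 244.2 and hub z is 42.1. I'll grip with the fingers along world ±y, where there is free mat, and then lift.

```bash
python3 - <<'E'
from h import *
r=R(np.pi); x,y=584.3,-281.7
try: move_ptp([x,y,110],r)
except IKError: r=R(0); print("yaw0"); move_ptp([x,y,110],r)
print(line_to([x,y,18],v=120,force_limit=15),get_obs()["ee_pos"])
gripper_to(0.0,60); sleep(.2)
o=get_obs();print(o["opening"],o["finger_force"],o["ee_pos"],o["wrist_force"])
line_to([x,y,120],v=120);sleep(.2)
o=get_obs();print(o["opening"],o["finger_force"],o["wrist_force"],o["q"],o["clock"])
cv2.imwrite("pics/held.png",camera("side")[:,:,::-1])
cv2.imwrite("pics/held_w.png",camera("wrist")[:,:,::-1])
for yw in (1.88,): print(solve_ik([591,173.5,320],R(yw)))
a=cv2.imread("pics/held.png");b=cv2.imread("pics/held_w.png")
cv2.imwrite("pics/heldm.png",cv2.resize(np.hstack([a,b]),(800,300)))
E
```

```text
False [ 584.91177906 -281.95179125   18.90079547]
0.40337269726622055 60.26698311859036 [ 584.70986269 -282.03308263   18.81474856] [-0.57834789 -0.13558804  5.47931903]
0.3986983273569645 60.133895441995264 [-0.23637663  0.45875188 -4.04126486] [ 0.52703171  0.46925672 -0.19664857  1.51797815  0.09619545  1.16517412
  1.88387321] 8.15
[-0.13571012  0.29961821 -0.29130519  1.3275703   0.08495486  1.52648847
 -0.10928301]
```

View pics/heldm.png

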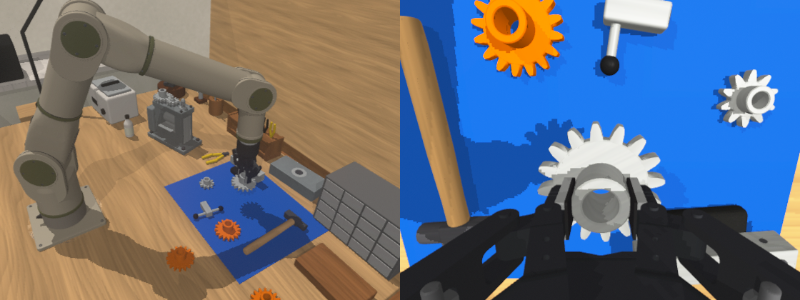

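The gear is held level by the hub with the jaws at 0.40 (about 36 mm). Next I carry it over the screw, correct the position with feedback, and lower it with a light force limit.

```bash
cat >> h.py <<'E'
TX,TY,OFF,YM=591.07,173.5,16.8,1.88
def st(m=""):
    o=get_obs();p=o["ee_pos"];print(m,np.round(p,1),"under",round(p[2]-OFF-204,1),"F",np.round(o["wrist_force"],1),"T",np.round(o["wrist_torque"],2),"op",round(o["opening"],3),round(o["clock"],1));return o
E
python3 - <<'E'
from h import *
p=get_obs()["ee_pos"]
line_to([584.3,-281.7,325],v=200)
move_ptp([TX,TY,325],R(YM)); line_to([TX,TY,275],v=100);sleep(.3)
e=st("above")["ee_pos"]
cx,cy=2*TX-e[0],2*TY-e[1]; line_to([cx,cy,272],v=50);sleep(.2);st("corr")
print(line_to([cx,cy,238],v=40,force_limit=8));sleep(.1);st("on cone/screw")
cv2.imwrite("pics/ov.png",camera("side")[:,:,::-1]); print(cx,cy)
E
```

```text
above [591.3 173.6 275.5] under 54.7 F [-0.8 -0.2 -4.3] T [-0.04 -0.01  0.01] op 0.4 12.1
corr [590.9 173.4 272. ] under 51.2 F [-0.2  0.1 -3.7] T [-0.05  0.01  0.01] op 0.398 12.6
False
on cone/screw [591.  173.5 238.4] under 17.6 F [-0.1 -0.7 -4.6] T [ 0.01 -0.04  0.01] op 0.401 13.7
590.875771478605 173.43279607409232
```

The bore is over the screw with no side force. Now the meshing search, in gentle lift, turn and lower steps.

```bash
python3 - <<'E'
from h import *
cx,cy=590.88,173.43
for k in [0,1,-1,2,-2,3,-3,4,-4,5,-5]:
    yw=YM+np.radians(2.2*k); r=R(yw)
    line_to([cx,cy,236],r,v=60)
    hit=line_to([cx,cy,226],r,v=25,force_limit=8)
    o=st(f"k{k} {hit}")
    if o["ee_pos"][2]<230: break
    if o["clock"]>42: break
E
```

```text
k0 True [591.3 173.  231.5] under 10.7 F [-0.4  0.   5.9] T [ 0.13  0.28 -0.03] op 0.4 14.3
k1 True [591.1 172.9 231.4] under 10.6 F [-1.1 -0.8  5.5] T [0.15 0.28 0.03] op 0.402 14.8
k-1 True [591.  172.9 231.6] under 10.8 F [-0.3 -1.3  6.1] T [0.12 0.23 0.04] op 0.396 15.4
k2 True [591.1 173.  230.9] under 10.1 F [-0.1 -0.5  4. ] T [ 0.17  0.21 -0.01] op 0.402 15.9
k-2 True [591.1 172.9 231.5] under 10.7 F [-1.3 -1.   5.9] T [0.18 0.4  0.05] op 0.396 16.5
k3 False [590.8 173.4 225.9] under 5.1 F [-0.4 -0.2 -4. ] T [-0.01 -0.03 -0.  ] op 0.403 17.4
```

Meshed at +6.6° with no side load. I'll lower it to the shoulder and let go.

```bash
python3 - <<'E'
from h import *
cx,cy=590.88,173.43; r=R(YM+np.radians(6.6))
print(line_to([cx,cy,217],r,v=25,force_limit=10));o=st("home?")
z=o["ee_pos"][2]
if z-OFF-204<2.5:
    gripper_to(1.0);sleep(.2);st("open")
    line_to([cx,cy,330],r,v=120)
    move_ptp([cx,cy-40,340],R(np.pi/2));sleep(.2)
    c=calibration("wrist");im=camera("wrist");cv2.imwrite("pics/endw.png",im[:,:,::-1]);print(proj(c,(TX,TY,244)),proj(c,(550.9,298.8,244)))
    s=camera("side")[120:180,200:280];w=camera("scene")[150:210,340:420]
    f=lambda i:cv2.resize(i,(400,300),interpolation=cv2.INTER_CUBIC)
    cv2.imwrite("pics/end.png",np.vstack([np.hstack([f(w),f(s)]),np.hstack([f(im),f(camera("side"))])])[:,:,::-1]);st()
E
```

```text
True
home? [591.1 173.4 220.8] under -0.0 F [-0.   0.3  5. ] T [-0.03  0.2   0.03] op 0.399 17.7
open [590.3 173.  219.2] under -1.6 F [-0.4  0.5  0.6] T [0.   0.01 0.01] op 0.997 18.5
[282.02258673 161.82840843] [220.26352289 -34.7780785 ]
 [590.8 133.8 339.8] under 119.0 F [ 0.   0.3 -0.4] T [-0.05  0.01 -0.04] op 0.998 20.4
```

View pics/end.png

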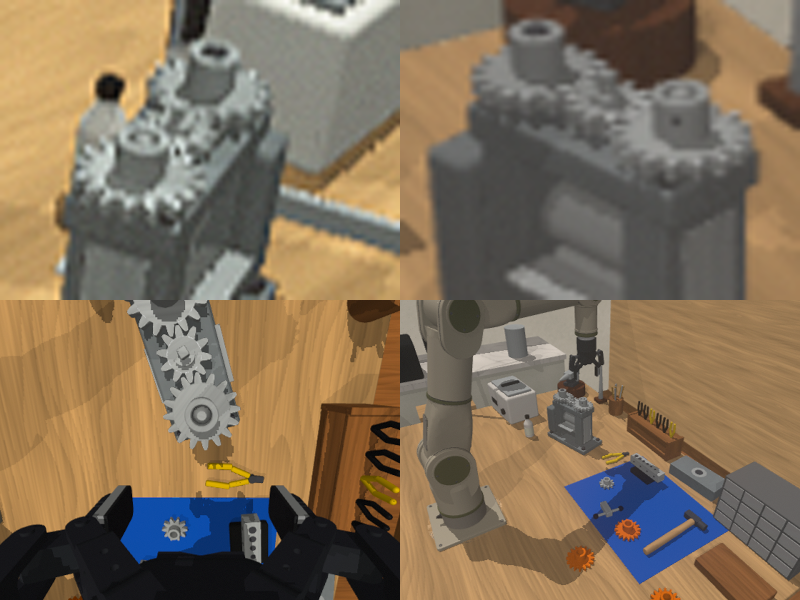

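The gear sits level on the screw, meshed with the pinion and flush with the fitted gear (wrist view about (202,415) in the montage). The bystanders look undisturbed and the gripper is clear.

```bash
python3 -c "
from plant import *
print(close_job())"
```

```text
the job is handed in; nothing more can be done
None
```

The large gear is on the bare screw, meshed with the pinion and, by the measured tool height, fully home on the shoulder. I let go of it and handed the job in at about 20 s of the 58 s; the judge's verdict was not shown.

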